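# Pack the long coupling under the fitting case's cantilever tray

### The arm

A 6-joint arm with a two-finger parallel gripper is mounted at the origin on the work surface. World frame = base frame: x ahead of the robot, y to its left, z up, the work surface at z = 0. Lengths are in mm, angles in rad, forces in N, time in s.
With the tool pointing down it reaches from about 350 to 775 mm from the base axis. Payload 7.3 kg.
Tool frame: the origin (TCP) lies midway between the tips of the shut fingers; the grasp point (between the pads) lies 19 mm behind it (grasp_offset is the z of the grasp point in the tool frame, in mm); z points along the fingers, y is the direction in which the jaws open and shut (so a half turn about z gives the same grasp; the last joint's range is limited). The gripper opens to 92 mm and grips with 3 to 60 N. Pads are 19 mm wide; open, the fingers measure 130 mm over their backs; the gripper's body (75 mm by 190 mm) begins 47 mm behind the grasp point.
Start: joints at [-1.475, 0.342, 1.524, -0, 1.275, -0.146], TCP at [125.733, -509.741, 226.741] pointing down, gripper open.
Joint ranges: [-2.53, 2.53], [-0.77, 2.02], [0.04, 2.7], [-1, 4.14], [0.28, 2.66], [-3.11, 3.11]. Speed limits (rad/s): [2.57, 2.57, 3.14, 3.14, 3.14, 3.14].

### API

Orientations are given as [roll, pitch, yaw] about the fixed x, y, z axes, in that order (R = Rz(yaw) Ry(pitch) Rx(roll)).
In Python, from plant import get_obs, capture, camera_model, close_job, boxes_of, regions_of, place_of, grasp_offset gives the robot as it stands. The module is installed in compiled form; this text tells all that it offers.
- The arm moves only by the tool send_rows, never from a script. Its argument "targets" is a list that holds one entry, the list of rows, each a list of 7 numbers: the turn, a rotation vector about the tool's x, y, z in degrees, then the shift along the tool's x, y, z in mm, then the closure, from -1 (fully open) to 1 (shut). A call has 1 to 5 rows; each row is the pose to reach, as a shift and turn from the pose commanded when the call began, along the tool's axes at that moment; what a row does not reach only later rows make up. A row lasts 1/12 s, in which the tool goes at most 41.7 mm and 7.16 degrees, less where a joint would pass 70% of its speed; a pose out of reach is approached as far as the arm can. A call with a gripper value outside its range is refused whole. The fingers move at their own pace and stop on an object; the grip force is fixed at half the most. Time passes only in rows, so rows that repeat a pose let the fingers close. It gives the time, the measured TCP pose, the force and the opening at its end, in the units of the state.
- get_obs(): the state, without advancing time (a new reading comes with each control period).
- capture(name): name is "scene" or "top" or "wrist"; returns the picture (384x512x3 uint8, red, green, blue); there is no depth.
- camera_model(name): a dict with "K" (3x3 intrinsics, pixels), "world_to_cam" (4x4, takes a point from world to camera coordinates). Camera axes: x right, y up, looking along -z (the intrinsics and any distortion apply to the point x, -y, -z); pixel columns grow to the right and rows downward; lengths in mm; the calibration is good to about 2 mm. The wrist camera is an equidistant fisheye: a pixel r from the principal point sees the ray r / f radians off the axis. A picture is of the moment at which its call begins: read the wrist's pose just before it. camera_model takes no time and is no camera call; for the wrist camera it gives the pose at the moment of the call.
- close_job(): hands the job in, once; it reports no verdict.
Trained networks look in the newest picture that a camera, given by its name, has taken for a name from the list of things; names that differ only in an ending like _2 or _b are one class to them, and where a whole thing is asked for, a point or a joint stands for the part that bears it (a point fixed in the world has none). Each returns a list of dicts, best first, with "conf" (0 to 1); they miss things now and then, are a little off and sometimes report something else, mostly with a low value. They report only what shows in the picture. A call takes as long as a camera call. They do not tell look-alikes from the thing itself.
- boxes_of(label, camera): "location" ([row, column] in pixels, amid what is visible of it).
- regions_of(label, camera): "region" (384x512 bool, what is visible of it) and "location" ([row, column] in pixels, amid what is visible of it).
- place_of(label, camera): "location" ([row, column] in pixels: a listed point, or the origin of a listed thing).
The state is a dict: "time": time; "joint_positions": joint angles; "dq": joint speeds; "tau": joint torques, N m; "tool_pos": TCP position; "tcp_rot": TCP orientation; "contact_force": force on the tool from outside, world axes, zero at the start; "moment": the same for the moment, N m; "grip_width": finger opening in mm.
Only numpy, scipy, OpenCV 4.12 (cv2) and the standard library are available. Lean on these libraries where they do the work, as an engineer would, in place of code of your own. Each camera call takes 0.05 s, during which the arm holds its last target.

### The job

Lift the case's top tray by its handle and swing it all the way over to the robot's left until it rests open beside the case. Pick the long straight coupling from the fittings on the bench and lay it flat in the large bay of the case that the tray had covered. Then swing the tray back and lower it until it is fully closed, and let go.

Things in the scene. Friction and masses are not known exactly. Their poses are not given: they have to be found in the camera images.
- handle (a point): Centre of the tray's handle, a steel bar 130 x 16 x 16 mm, long axis = point x = case's long axis; y points to the side the tray opens to (robot's left), z up. It stands on two 14 square posts 116 apart amid a blue divided tray (290 x 160 x 38), underside 32 above the tray rim. Closed: bar centre 144 above the bench. The tray (0.4 kg) stays level as it swings, so the handle never turns.
- lift (a joint): Angle q (rad) of the parallel arms carrying the tray: 0 closed, 1.13 highest, 2.27 fully open beside the case. From closed, the handle moves 110 mm*(cos 25deg - cos(25deg+q)) along its +y and 110 mm*(sin(25deg+q) - sin 25deg) up: 199 across in all, 64 up midway, back at closed height when open. Lightly damped, no spring; its weight settles it at the nearer end.
- bay (a point): Centre of the inner floor of the large bay (mm: 197 in x, 150 in y, 60 deep; floor 5 above the bench) under the tray of the fixed grey case (290 x 160, 65 high). Axes as the handle's; x points away from the robot. It lies 40 towards +x from the closed handle. A smaller bay at the robot's end, behind a divider, holds nuts. With the tray open the bay is clear from above.
- coupling_mid (a point): Centre of the long coupling: galvanised steel octagonal bar, bored, 84 mm long (point x), 36 across flats, lying on a flat, centre 18 above the bench; 0.3 kg. Pinch it across its upright flats (point y). It lies right of the case among three fittings of the same steel, in any order: a short coupling (42 long), a tee and an elbow (36 high, up to 72 across), centres 105 or more apart.
Mind the look-alikes: they are no part of the job. Leave any blue or orange look-alike of the part that bears coupling_mid alone.

How it is judged (in metres and radians):
On the way, in this order (a step that is already met when the one before it is completed fails the run):
1. the tray is swung fully open (value of joint lift above 2.1 rad), for 0.2 s.
2. the long coupling lies flat in the large bay, the tray still open (x of coupling_mid in the frame of bay between -0.095 and 0.095 m and y of coupling_mid in the frame of bay between -0.07 and 0.07 m and z of coupling_mid in the frame of bay between 0.008 and 0.028 m and value of joint lift above 1.9 rad), for 0.2 s.
At the end, for the whole second after the job is handed in: The long coupling lies flat (its centre 8 to 28 mm above the bay's floor) in the large bay, its centre within 95 mm lengthwise and 70 mm crosswise of the bay's centre, and the tray is closed over it (lift below 0.1 rad) and still (x of coupling_mid in the frame of bay between -0.095 and 0.095 m and y of coupling_mid in the frame of bay between -0.07 and 0.07 m and z of coupling_mid in the frame of bay between 0.008 and 0.028 m and value of joint lift below 0.1 rad and velocity of joint lift between -0.05 and 0.05 rad/s); the robot touches nothing.
It also fails if it takes over 69 s, if anything falls off the work surface, if the arm or the gripper's body presses on something with over 40 N, if the wrist force passes 120 N, or if a joint passes its speed limit or range.

## Working session

There is one attempt and no reset: what is moved stays moved. The work goes in short steps, Python scripts to look and compute and a tool call to move; the robot and the scene stay as the last step left them, time stands still between calls to the robot, and variables do not carry over. Pictures are saved under pics/ and viewed, and the job is handed in when it is done.

Besides the shell and the picture viewer there is one more tool, called after "Call:" as a command line: name --argument value ..., lists and objects as JSON in quotes. send_rows: Moves the arm, as the interface text tells. Its arguments: {"type":"object","properties":{"targets":{"type":"array","items":{"type":"array","items":{"type":"array","items":{"type":"number"}}}}},"required":["targets"]}

```bash
mkdir -p pics; cat > h.py <<'E'
import numpy as np, cv2
from plant import *
def snap(cam,fn):
    im=capture(cam); cv2.imwrite('pics/'+fn+'.png',cv2.cvtColor(im,cv2.COLOR_RGB2BGR)); return im
def ray(cam,rc,m=None):
    m=m or camera_model(cam); K=np.array(m['K']); T=np.array(m['world_to_cam'])
    u,v=rc[1],rc[0]
    x=(u-K[0,2])/K[0,0]; y=(v-K[1,2])/K[1,1]
    if cam=='wrist':
        r=np.hypot(x,y); s=np.sin(r)/r if r>1e-9 else 1
        d=np.array([x*s,-y*s,-np.cos(r)])
    else: d=np.array([x,-y,-1])
    R=T[:3,:3]; c=-R.T@T[:3,3]; return c,R.T@d
def atz(cam,rc,z,m=None):
    c,d=ray(cam,rc,m); return c+d*(z-c[2])/d[2]
E
python3 - <<'E'
from h import *
print(get_obs())
for c in ['scene','top','wrist']:
    m=camera_model(c); snap(c,c+'0'); print(c,{k:(np.round(v,3).tolist() if not isinstance(v,str) else v) for k,v in m.items()})
    for l,z in [('handle',144),('coupling_mid',18),('bay',5)]:
        for r in place_of(l,c)[:4]: print(c,l,np.round(r['location'],1),round(r['conf'],2),np.round(atz(c,r['location'],z,m),1))
    for r in boxes_of('coupling_mid',c)[:5]: print(c,'box',np.round(r['location'],1),round(r['conf'],2),np.round(atz(c,r['location'],18,m),1))
print(grasp_offset, get_obs()['time'])
E
```

```text
{'time': 0.0, 'joint_positions': array([-1.47498668e+00,  3.42724136e-01,  1.52505273e+00,  8.96574192e-07,
        1.27541886e+00, -1.46019710e-01]), 'dq': array([ 0.00027801,  0.00012288,  0.00184374, -0.00010399, -0.00087356,
        0.00064394]), 'tau': array([ 2.65236355e-03, -4.31233764e+01, -2.44222873e+01,  7.19693466e-02,
        5.60268725e-02, -1.19150254e-04]), 'tool_pos': array([ 125.69675034, -509.28711786,  226.03178151]), 'tcp_rot': array([-3.14000676e+00, -2.34098539e-04,  2.41828912e-01]), 'contact_force': array([-0.47439658,  0.42835731, -0.02955083]), 'moment': array([ 0.01274391, -0.01668648,  0.07807468]), 'grip_width': 91.92504287567746}
scene {'K': [[373.015, 0.0, 255.062], [0.0, 373.015, 191.098], [0.0, 0.0, 1.0]], 'world_to_cam': [[-0.643, 0.766, 0.018, 364.301], [-0.422, -0.373, 0.826, 53.788], [0.639, 0.524, 0.563, -1140.245], [0.0, 0.0, 0.0, 1.0]]}
scene handle [223.  305.9] 0.67 [496.6  64.  144. ]
scene coupling_mid [180.9 252.3] 0.78 [ 300.9 -233.8   18. ]
scene coupling_mid [211.4 239. ] 0.63 [ 431.7 -166.6   18. ]
scene coupling_mid [203.8 285.1] 0.6
[... 352 characters left out ...]
, 0.995, -942.279], [0.0, 0.0, 0.0, 1.0]]}
top handle [170.2 194.9] 0.82 [496.4  66.  144. ]
top coupling_mid [238.5 260.8] 0.97 [ 327.8 -100.4   18. ]
top coupling_mid [248.9 311. ] 0.95 [ 301.2 -239.1   18. ]
top coupling_mid [201.7 280.1] 0.8 [ 430.  -152.8   18. ]
top box [252.4 313.6] 0.8 [ 291.8 -246.3   18. ]
top box [238.  262.8] 0.71 [ 329.3 -105.9   18. ]
wrist {'K': [[297.319, 0.0, 258.366], [0.0, 297.319, 186.939], [0.0, 0.0, 1.0]], 'world_to_cam': [[0.239, -0.971, 0.0, -526.465], [0.94, 0.232, -0.249, 28.795], [0.242, 0.06, 0.968, -389.098], [0.0, 0.0, 0.0, 1.0]]}
wrist coupling_mid [17.8 99.1] 0.73 [ 280.5 -249.9   18. ]
wrist box [ 3.4 17.1] 0.54 [305.9 -64.9  18. ]
-18.8 0.75
```

View pics/top0.png

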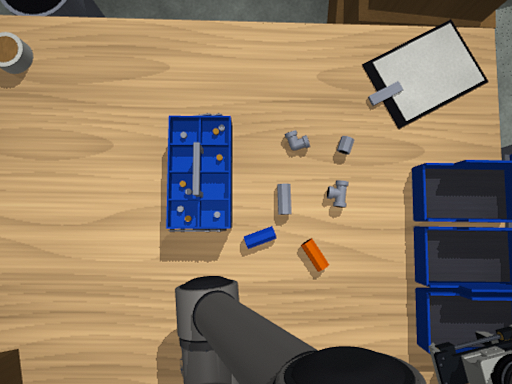

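View pics/scene0.png

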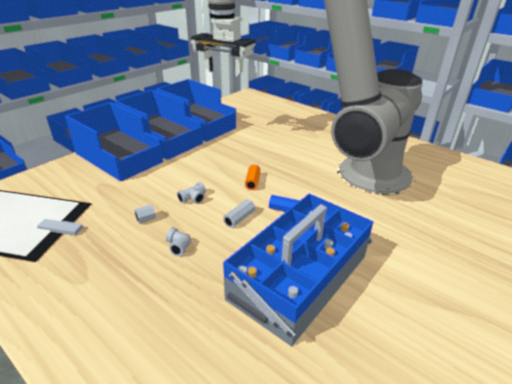

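```bash
python3 - <<'E'
from h import *
def pca(reg):
    p=np.argwhere(reg).astype(float); c=p.mean(0); w,v=np.linalg.eigh(np.cov((p-c).T)); 
    return c,v[:,1],np.sqrt(w*12)
for cam in ['top','scene']:
    snap(cam,'x')
    for l,z in [('handle',144),('coupling_mid',18)]:
        for r in regions_of(l,cam)[:4]:
            c,v,s=pca(r['region']); a=atz(cam,c-v*s[1]/2*.9,z); b=atz(cam,c+v*s[1]/2*.9,z); 
            print(cam,l,round(r['conf'],2),r['location'],c.round(1),s.round(1),'w',atz(cam,c,z).round(1),'yaw',np.degrees(np.arctan2(*(b-a)[1::-1])).round(1),np.linalg.norm(b-a).round(0),r['region'].sum())
# edge-based handle/coupling: grey mask in top
im=cv2.imread('pics/x.png')
t=cv2.imread('pics/top0.png')
hsv=cv2.cvtColor(t,cv2.COLOR_BGR2HSV)
for name,(r0,r1,c0,c1),z in [('coup',(178,222,270,300),18+18),('handle',(138,200,188,204),152)]:
    sub=hsv[r0:r1,c0:c1]; m=(sub[...,1]<60)&(sub[...,2]>90); n,lab,st,_=cv2.connectedComponentsWithStats(m.astype(np.uint8)); k=1+np.argmax(st[1:,4]); 
    q=np.zeros(t.shape[:2],bool); q[r0:r1,c0:c1]=lab==k
    c,v,s=pca(q); a=atz('top',c-v*s[1]/2,z); b=atz('top',c+v*s[1]/2,z)
    print(name,c,v,s,atz('top',c,z),np.degrees(np.arctan2(*(b-a)[1::-1])),np.linalg.norm(b-a))
cv2.imwrite('pics/z.png',cv2.resize(t[110:240,150:350],None,fx=4,fy=4,interpolation=cv2.INTER_CUBIC))
E
```

```text
top handle 0.81 [173.5, 198.3] [172.3 199.3] [ 64.5 113.2] w [491.4  55.2 144. ] yaw 0.2 250.0 7305
top coupling_mid 0.73 [254.9, 312.1] [255.2 314.8] [13. 32.] w [ 284.2 -249.6   18. ] yaw 34.2 78.0 420
top coupling_mid 0.66 [238.1, 260.5] [237.4 260.1] [13.5 31.7] w [330.9 -98.5  18. ] yaw -69.9 78.0 429
top coupling_mid 0.65 [200.2, 282.0] [199.1 284.2] [13.4 31. ] w [ 437.5 -164.1   18. ] yaw 2.3 78.0 414
scene handle 0.86 [252.2, 298.9] [254.1 299.1] [ 82.3 125.9] w [574.9 102.  144. ] yaw 171.9 239.0 10272
scene coupling_mid 0.91 [203.7, 279.1] [203.2 280.3] [12.6 23.5] w [ 334.5 -109.2   18. ] yaw 131.6 55.0 295
scene coupling_mid 0.65 [211.7, 239.3] [213.1 239.2] [13.8 32.4] w [ 436.6 -161.5   18. ] yaw -177.0 92.0 459
scene coupling_mid 0.64 [178.4, 251.9] [177.  252.9] [11.8 23.4] w [ 284.  -245.8   18. ] yaw -146.1 113.0 285
coup [198.48275862 283.88423645] [-0.99974643 -0.02251842] [13.18611146 30.86443793] [ 438.00961373 -161.55846397   36.        ] 1.6950467745385465 84.57852418847904
handle [168.39762611 195.99109792] [-0.99978009  0.0209709 ] [ 6.49632013 50.84360842] [499.63323161  62.25372361 152.        ] 0.6055691521460422 123.59642525110259
```

View pics/z.png

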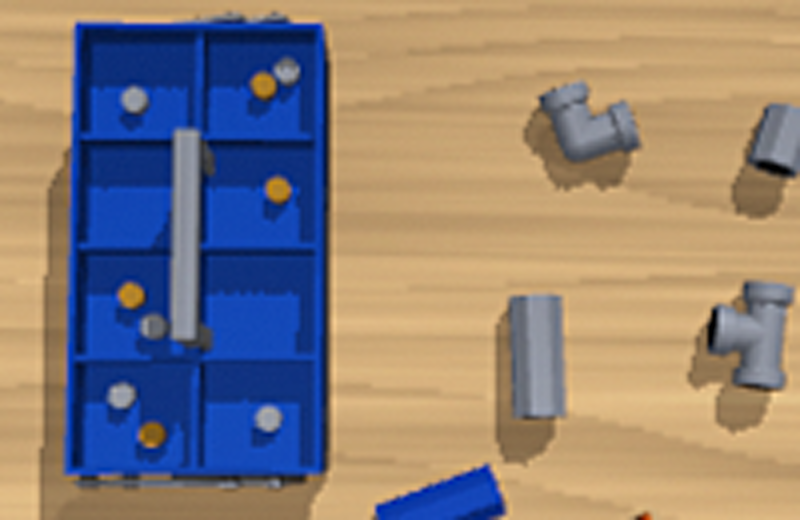

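Call:
send_rows --targets '[[[0, 0, 6, 36, -14, 0, -1], [0, 0, 12, 72, -28, 0, -1], [0, 0, 13.9, 108, -42, 0, -1], [0, 0, 13.9, 144, -56, 0, -1], [0, 0, 13.9, 180, -70, 0, -1]]]'

```text
time: 1.47
tool_pos: [284.9, -397.5, 226.9]
tcp_rot: [3.141, -0.0, -0.002]
contact_force: [0.5, -0.3, 0.2]
grip_width: 91.9
```

Call:
send_rows --targets '[[[0, 0, 0, 23, -34, 0, -1], [0, 0, 0, 46, -68, 0, -1], [0, 0, 0, 69, -102, 0, -1], [0, 0, 0, 92, -136, 0, -1], [0, 0, 0, 115, -170, 0, -1]]]'

```text
time: 1.88
tool_pos: [399.7, -227.0, 226.9]
tcp_rot: [3.141, -0.0, -0.001]
contact_force: [0.4, -0.3, -0.5]
grip_width: 91.9
```

```bash
python3 - <<'E'
from h import *
m=camera_model('wrist'); print(get_obs()['tool_pos']); snap('wrist','w1')
for l,z in [('handle',144),('coupling_mid',18)]:
    for r in place_of(l,'wrist')[:4]: print(l,np.round(r['location'],1),round(r['conf'],2),np.round(atz('wrist',r['location'],z,m),1))
E
```

```text
[ 399.65800829 -226.98764638  226.93466656]
coupling_mid [216.3 158.1] 0.86 [333.5 -91.2  18. ]
coupling_mid [134.9 205.5] 0.65 [ 441.5 -162.4   18. ]
```

View pics/w1.png

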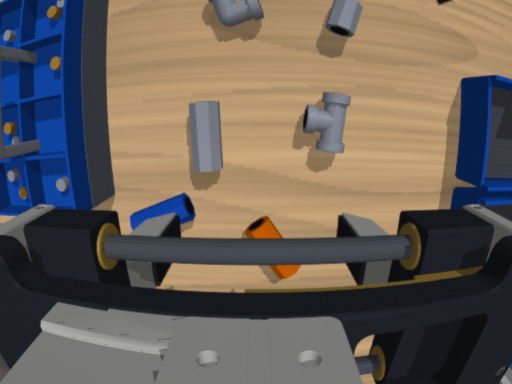

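Call:
send_rows --targets '[[[0, 0, 0, 6, -36, -5, -1], [0, 0, 0, 12, -72, -10, -1], [0, 0, 0, 18, -108, -10, -1], [0, 0, 0, 24, -144, -10, -1], [0, 0, 0, 30, -180, -10, -1]]]'

```text
time: 2.45
tool_pos: [428.9, -48.8, 236.9]
tcp_rot: [3.141, -0.0, -0.003]
contact_force: [0.4, -2.0, 0.1]
grip_width: 91.7
```

Call:
send_rows --targets '[[[0, 0, 0, 10, -36, 0, -1], [0, 0, 0, 20, -72, 0, -1], [0, 0, 0, 20, -109, 0, -1], [0, 0, 0, 20, -109, 0, -1]]]'

```text
time: 2.78
tool_pos: [449.1, 64.0, 236.7]
tcp_rot: [-3.14, -0.0, 0.003]
contact_force: [-0.7, 0.0, -0.4]
grip_width: 91.9
```

```bash
python3 - <<'E'
from h import *
m=camera_model('wrist'); print(get_obs()['tool_pos']); snap('wrist','w2')
for l,z in [('handle',144),('coupling_mid',18)]:
    for r in place_of(l,'wrist')[:4]: print(l,np.round(r['location'],1),round(r['conf'],2),np.round(atz('wrist',r['location'],z,m),1))
E
```

```text
[449.12536423  63.99166023 236.68942873]
handle [130.5 257.6] 0.73 [502.8  64.1 144. ]
coupling_mid [174.2 414.2] 0.63 [ 440.9 -158.2   18. ]
```

View pics/w2.png

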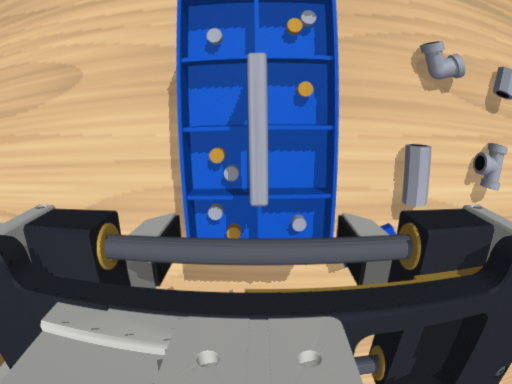

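Call:
send_rows --targets '[[[0, 0, 0, 26, 0, 0, -1], [0, 0, 0, 52, 0.3, 15, -1], [0, 0, 0, 52, 0.3, 45, -1], [0, 0, 0, 52, 0.3, 80, -1], [0, 0, 0, 52, 0.3, 96, -1]]]'

```text
time: 3.35
tool_pos: [499.5, 57.2, 137.0]
tcp_rot: [3.141, 0.005, -0.004]
contact_force: [-1.0, -0.4, -0.1]
grip_width: 92.0
```

Call:
send_rows --targets '[[[0, 0, 0, 0, 0, 15, -1], [0, 0, 0, 0, 0, 15, -0.4], [0, 0, 0, 0, 0, 15, 0.2], [0, 0, 0, 0, 0, 15, 0.7], [0, 0, 0, 0, 0, 15, 1]]]'

```text
time: 3.77
tool_pos: [502.0, 59.0, 127.0]
tcp_rot: [3.141, -0.003, -0.002]
contact_force: [0.0, -0.2, -0.4]
grip_width: 70.0
```

Call:
send_rows --targets '[[[0, 0, 0, 0, 0, 0, 1], [0, 0, 0, 0, 0, 0, 1], [0, 0, 0, 0, 0, 0, 1], [0, 0, 0, 0, 0, 0, 1]]]'

```text
time: 4.1
tool_pos: [501.2, 59.9, 126.0]
tcp_rot: [3.141, -0.001, -0.001]
contact_force: [1.4, -0.7, 0.5]
grip_width: 43.2
```

Call:
send_rows --targets '[[[0, 0, 0, 0, -3, 0, 1], [0, 0, 0, 0, -3, 0, 1], [0, 0, 0, 0, -3, 0, 1], [0, 0, 0, 0, -3, 0, 1], [0, 0, 0, 0, -3, 0, 1]]]'

```text
time: 4.52
tool_pos: [501.0, 64.8, 125.6]
tcp_rot: [-3.138, -0.0, -0.001]
contact_force: [0.1, 9.8, 0.5]
grip_width: 15.4
```

Call:
send_rows --targets '[[[0, 0, 0, 0, 0, 0, 1], [0, 0, 0, 0, 0, 0, 1]]]'

```text
time: 4.68
tool_pos: [501.1, 64.8, 125.6]
tcp_rot: [-3.139, -0.0, -0.0]
contact_force: [-0.0, 10.0, -0.1]
grip_width: 15.8
```

Call:
send_rows --targets '[[[0, 0, 0, 0, -6, -8.5, 1], [0, 0, 0, 0, -11.6, -16.6, 1], [0, 0, 0, 0, -17.5, -24.3, 1], [0, 0, 0, 0, -23.9, -31.3, 1], [0, 0, 0, 0, -38.6, -43.6, 1]]]'

```text
time: 5.1
tool_pos: [500.4, 100.8, 169.0]
tcp_rot: [3.14, 0.002, -0.002]
contact_force: [2.7, 2.1, -15.1]
grip_width: 16.0
```

Call:
send_rows --targets '[[[0, 0, 0, 0, -16.6, -9.6, 1], [0, 0, 0, 0, -34.6, -16.2, 1], [0, 0, 0, 0, -53.5, -19.5, 1], [0, 0, 0, 0, -72.7, -19.5, 1], [0, 0, 0, 0, -91.6, -16.2, 1]]]'

```text
time: 5.52
tool_pos: [498.9, 193.4, 185.5]
tcp_rot: [3.139, 0.005, -0.001]
contact_force: [-3.7, -6.5, -12.2]
grip_width: 15.8
```

Call:
send_rows --targets '[[[0, 0, 0, 0, -18, 6.6, 1], [0, 0, 0, 0, -34.6, 16.2, 1], [0, 0, 0, 0, -49.3, 28.5, 1], [0, 0, 0, 0, -55.8, 35.8, 1], [0, 0, 0, 0, -61.6, 43.2, 1]]]'

```text
time: 5.93
tool_pos: [497.9, 255.4, 141.2]
tcp_rot: [3.14, 0.007, 0.001]
contact_force: [-8.4, -3.0, -3.2]
grip_width: 15.8
```

Call:
send_rows --targets '[[[0, 0, 0, 0, -5, 8.3, 1], [0, 0, 0, 0, -9.6, 16.6, 1], [0, 0, 0, 0, -9.6, 16.6, 1], [0, 0, 0, 0, -9.6, 16.6, 1]]]'

```text
time: 6.27
tool_pos: [498.1, 264.2, 124.9]
tcp_rot: [3.139, 0.007, 0.0]
contact_force: [-5.4, -2.2, -4.5]
grip_width: 16.0
```

Call:
send_rows --targets '[[[0, 0, 0, 0, 0, 0, 0], [0, 0, 0, 0, 0, 0, -1], [0, 0, 0, 0, 0, 0, -1], [0, 0, 0, 0, 0, 0, -1], [0, 0, 0, 0, 0, 0, -1]]]'

```text
time: 6.68
tool_pos: [501.7, 264.5, 126.3]
tcp_rot: [-3.141, -0.001, -0.001]
contact_force: [-0.4, 0.3, 0.0]
grip_width: 44.5
```

Call:
send_rows --targets '[[[0, 0, 0, 0, 0, 0, -1], [0, 0, 0, 0, 0, 0, -1], [0, 0, 0, 0, 0, 0, -1], [0, 0, 0, 0, 0, 0, -1]]]'

```text
time: 7.02
tool_pos: [501.3, 264.2, 125.7]
tcp_rot: [3.142, 0.0, -0.001]
contact_force: [-0.2, -0.8, 0.2]
grip_width: 70.9
```

Call:
send_rows --targets '[[[0, 0, 0, 0, 0, -15, -1], [0, 0, 0, 0, 0, -45, -1], [0, 0, 0, 0, 0, -80, -1], [0, 0, 0, -10, 36, -95, -1], [0, 0, 0, -20, 72, -95, -1]]]'

```text
time: 7.43
tool_pos: [483.1, 193.1, 224.6]
tcp_rot: [-3.14, -0.008, 0.002]
contact_force: [0.4, -1.0, 0.4]
grip_width: 91.8
```

Call:
send_rows --targets '[[[0, 0, 0, -9, 36, 0, -1], [0, 0, 0, -18, 72, 0, -1], [0, 0, 0, -27, 108, 0, -1], [0, 0, 0, -36, 144, 0, -1], [0, 0, 0, -45, 180, 0, -1]]]'

```text
time: 7.85
tool_pos: [435.3, 10.8, 220.9]
tcp_rot: [3.141, -0.001, -0.0]
contact_force: [0.6, -1.2, -0.3]
grip_width: 91.8
```

Call:
send_rows --targets '[[[0, 0, 0, -9, 36, 0, -1], [0, 0, 0, -18, 72, 0, -1], [0, 0, 0, -27, 108, 0, -1], [0, 0, 0, -36, 144, 0, -1], [0, 0, 0, -45, 174, 0, -1]]]'

```text
time: 8.27
tool_pos: [390.2, -163.9, 221.0]
tcp_rot: [3.141, -0.001, -0.002]
contact_force: [0.9, 0.7, -0.1]
grip_width: 91.7
```

Call:
send_rows --targets '[[[0, 0, 0, 0, 0, 0, -1], [0, 0, 0, 0, 0, 0, -1], [0, 0, 0, 0, 0, 0, -1]]]'

```text
time: 8.52
tool_pos: [390.9, -161.4, 220.7]
tcp_rot: [-3.141, 0.0, -0.002]
contact_force: [0.3, 0.4, 0.1]
grip_width: 91.4
```

```bash
python3 - <<'E'
from h import *
m=camera_model('wrist'); print(get_obs()['tool_pos'],get_obs()['tcp_rot']); snap('wrist','w3')
for r in place_of('coupling_mid','wrist')[:4]: print(np.round(r['location'],1),round(r['conf'],2),np.round(atz('wrist',r['location'],18,m),1))
def P(rc,z): return atz('wrist',rc,z,m)
for r in regions_of('coupling_mid','wrist')[:3]:
    q=cv2.minAreaRect(np.argwhere(r['region'])[:,::-1].astype(np.float32)); b=cv2.boxPoints(q); print(r['location'],q, [P((p[1],p[0]),25)[:2].round(1).tolist() for p in b])
snap('top','t1')
for l in ['handle']:
    for r in place_of(l,'top')[:4]: print(l,np.round(r['location'],1),round(r['conf'],2),np.round(atz('top',r['location'],144),1))
E
```

```text
[ 390.85780395 -161.38832231  220.68147935] [-3.14117311e+00  2.68169689e-05 -1.61526680e-03]
[245.  321.4] 0.74 [ 285.9 -247.5   18. ]
[211.8 204.6] 0.55 [334.3 -92.4  18. ]
[127.2, 258.0] ((258.7292175292969, 128.62615966796875), (72.11102294921875, 31.00774574279785), 86.8201675415039) [[482.3, -142.3], [484.2, -178.6], [398.0, -183.7], [396.0, -146.4]]
[211.0, 205.4] ((209.0491943359375, 211.03424072265625), (31.14693260192871, 68.27725982666016), 68.5522689819336) [[340.0, -50.1], [372.9, -133.7], [335.3, -147.2], [299.4, -62.0]]
[232.9, 315.0] ((321.3846130371094, 243.07687377929688), (66.00932312011719, 27.735010147094727), 56.3099365234375) [[321.1, -204.5], [341.6, -233.3], [259.7, -291.4], [236.2, -260.2]]
handle [171.8 115.6] 0.89 [489.1 256.6 144. ]
```

View pics/w3.png

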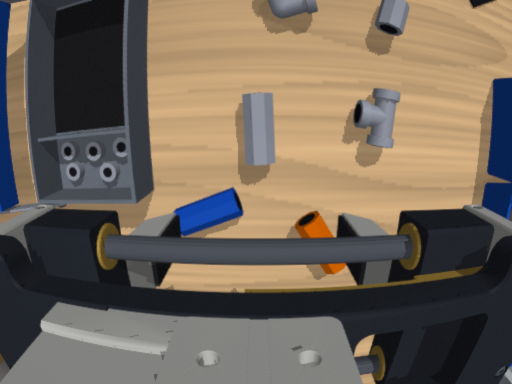

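View pics/t1.png

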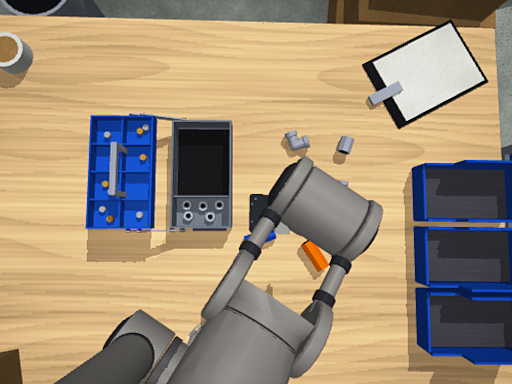

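Call:
send_rows --targets '[[[0, 0, -2.5, 25, 0.6, 20, -1], [0, 0, -2.5, 49, 1.2, 50, -1], [0, 0, -2.5, 49, 1.2, 85, -1], [0, 0, -2.5, 49, 1.2, 120, -1], [0, 0, -2.5, 49, 1.2, 150, -1]]]'

```text
time: 9.18
tool_pos: [439.9, -161.8, 68.7]
tcp_rot: [-3.141, 0.001, 0.045]
contact_force: [0.2, 0.0, 0.1]
grip_width: 91.8
```

Call:
send_rows --targets '[[[0, 0, 0, 0, 0, 10, -1], [0, 0, 0, 0, 0, 10, -1], [0, 0, 0, 0, 0, 10, -1]]]'

```text
time: 9.43
tool_pos: [440.1, -162.4, 60.6]
tcp_rot: [-3.141, 0.001, 0.044]
contact_force: [0.6, -0.0, 1.2]
grip_width: 91.5
```

```bash
python3 - <<'E'
from h import *
m=camera_model('wrist'); print(get_obs()['tool_pos'],get_obs()['tcp_rot']); snap('wrist','w4')
E
```

```text
[ 440.08975792 -162.36787715   60.58152535] [-3.14116517e+00  8.03458446e-04  4.39223208e-02]
```

View pics/w4.png

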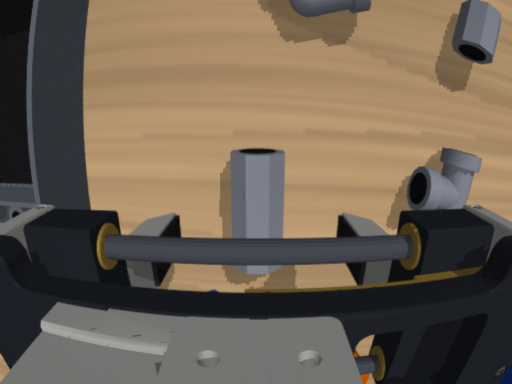

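Coupling sits centred between the jaws (column ~258) and aligned with them. Lower and grip.

Call:
send_rows --targets '[[[0, 0, 0, 0, 0, 20, -1], [0, 0, 0, 0, 0, 40, -1], [0, 0, 0, 0, 0, 52, -1], [0, 0, 0, 0, 0, 56.5, -1], [0, 0, 0, 0, 0, 56.5, -1]]]'

```text
time: 9.9
tool_pos: [440.3, -163.0, 4.6]
tcp_rot: [3.141, -0.001, 0.043]
contact_force: [-0.4, -0.2, 0.6]
grip_width: 91.7
```

Call:
send_rows --targets '[[[0, 0, 0, 0, 0, 0, 1], [0, 0, 0, 0, 0, 0, 1], [0, 0, 0, 0, 0, 0, 1], [0, 0, 0, 0, 0, 0, 1], [0, 0, 0, 0, 0, 0, 1]]]'

```text
time: 10.32
tool_pos: [440.2, -163.1, 4.7]
tcp_rot: [3.141, -0.001, 0.043]
contact_force: [0.1, 0.0, -0.7]
grip_width: 63.1
```

Call:
send_rows --targets '[[[0, 0, 0, 0, 0, 0, 1], [0, 0, 0, 0, 0, 0, 1], [0, 0, 0, 0, 0, 0, 1], [0, 0, 0, 0, 0, 0, 1], [0, 0, 0, 0, 0, 0, 1]]]'

```text
time: 10.73
tool_pos: [439.8, -162.7, 4.2]
tcp_rot: [-3.141, 0.0, 0.043]
contact_force: [0.0, 0.8, 0.9]
grip_width: 36.3
```

Call:
send_rows --targets '[[[0, 0, 0, 0, 0, -15, 1], [0, 0, 0, 0, 0, -45, 1], [0, 0, 0, 0, 0, -80, 1], [0, 0, 0, 0, 0, -110, 1], [0, 0, 1.6, 0, 0, -126, 1]]]'

```text
time: 11.15
tool_pos: [440.7, -163.4, 133.0]
tcp_rot: [3.14, -0.003, 0.015]
contact_force: [0.7, -0.4, -3.3]
grip_width: 35.7
```

Call:
send_rows --targets '[[[0, 0, 0, 0, 0, 0, 1], [0, 0, 0, 0, 0, 0, 1]]]'

```text
time: 11.32
tool_pos: [439.7, -162.9, 130.0]
tcp_rot: [3.141, -0.0, 0.016]
contact_force: [-0.3, 1.0, -5.1]
grip_width: 36.1
```

Call:
send_rows --targets '[[[0, 0, 0, 8, -18, 0, 1], [0, 0, 0, 22, -48, 0, 1], [0, 0, 0, 37, -81, 0, 1], [0, 0, 0, 52, -114, 0, 1], [0, 0, 0, 67, -147, 0, 1]]]'

```text
time: 11.73
tool_pos: [503.6, -13.3, 127.6]
tcp_rot: [-3.141, 0.005, 0.015]
contact_force: [-0.1, -0.2, -4.6]
grip_width: 35.6
```

Call:
send_rows --targets '[[[0, 0, 0, 14, -30, 0, 1], [0, 0, 0, 26, -55, 0, 1], [0, 0, 0, 37.5, -80.5, 0, 1], [0, 0, 0, 37.5, -80.5, 0, 1], [0, 0, 0, 37.5, -80.5, 0, 1]]]'

```text
time: 12.15
tool_pos: [539.7, 67.4, 127.3]
tcp_rot: [3.142, 0.005, 0.018]
contact_force: [-0.3, -1.0, -4.0]
grip_width: 36.0
```

Call:
send_rows --targets '[[[0, 0, 0, 0, 0, 0, 1], [0, 0, 0, 0, 0, 0, 1]]]'

```text
time: 12.32
tool_pos: [540.0, 65.2, 128.9]
tcp_rot: [3.141, 0.003, 0.014]
contact_force: [0.2, 0.0, -3.6]
grip_width: 35.4
```

```bash
python3 - <<'E'
from h import *
print(get_obs()['tool_pos'],get_obs()['tcp_rot']); snap('wrist','w5')
E
```

```text
[540.00311687  65.24615647 128.85011306] [3.14128290e+00 2.85609069e-03 1.42938874e-02]
```

View pics/w5.png

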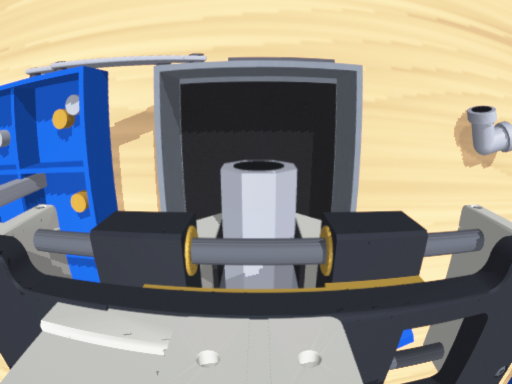

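Call:
send_rows --targets '[[[0, 0, 0, 0, 0, 15, 1], [0, 0, 0, 0, 0, 40, 1], [0, 0, 0, 0, 0, 65, 1], [0, 0, 0, 0, 0, 85, 1], [0, 0, 0, 0, 0, 98, 1]]]'

```text
time: 12.78
tool_pos: [539.6, 65.0, 30.0]
tcp_rot: [3.142, 0.003, 0.013]
contact_force: [-1.5, 0.5, -4.3]
grip_width: 35.7
```

Call:
send_rows --targets '[[[0, 0, 0, 0, 0, 8, 1], [0, 0, 0, 0, 0, 14, 1], [0, 0, 0, 0, 0, 18.5, 1], [0, 0, 0, 0, 0, 19.5, 1], [0, 0, 0, 0, 0, 19.5, 1]]]'

```text
time: 13.2
tool_pos: [541.3, 65.9, 13.0]
tcp_rot: [3.141, -0.001, 0.015]
contact_force: [-0.0, 1.1, -4.4]
grip_width: 35.7
```

Call:
send_rows --targets '[[[0, 0, 0, 0, 0, 1, 1], [0, 0, 0, 0, 0, 2, 1], [0, 0, 0, 0, 0, 2, 1]]]'

```text
time: 13.45
tool_pos: [541.2, 66.1, 11.0]
tcp_rot: [3.141, -0.001, 0.015]
contact_force: [0.3, -0.0, -3.6]
grip_width: 35.8
```

Call:
send_rows --targets '[[[0, 0, 0, 0, 0, 1, 1], [0, 0, 0, 0, 0, 1, -0.3], [0, 0, 0, 0, 0, 1, -0.3], [0, 0, 0, 0, 0, 1, -0.3], [0, 0, 0, 0, 0, 1, -0.3]]]'

```text
time: 13.87
tool_pos: [541.4, 66.1, 10.1]
tcp_rot: [3.141, -0.001, 0.015]
contact_force: [-0.2, -0.9, -0.4]
grip_width: 57.3
```

Call:
send_rows --targets '[[[0, 0, 0, 0, 0, 0, -0.3], [0, 0, 0, 0, 0, 0, -0.3], [0, 0, 0, 0, 0, -15, -0.3], [0, 0, 0, 0, 0, -45, -0.3], [0, 0, 0, 0, 0, -80, -0.3]]]'

```text
time: 14.28
tool_pos: [539.5, 66.1, 88.9]
tcp_rot: [-3.142, 0.005, 0.015]
contact_force: [1.1, -0.6, 0.1]
grip_width: 59.9
```

Call:
send_rows --targets '[[[0, 0, 0, 0, 0, -35, -1], [0, 0, 0, 0, 0, -70, -1], [0, 0, 0, -20, 0, -105, -1], [0, 0, 0, -60, 0, -125, -1], [0, 0, 0, -75, 0, -135, -1]]]'

```text
time: 14.7
tool_pos: [464.1, 65.1, 227.2]
tcp_rot: [3.141, -0.002, 0.015]
contact_force: [1.4, -0.3, -0.4]
grip_width: 88.3
```

```bash
python3 - <<'E'
from h import *
print(get_obs()['tool_pos'],get_obs()['tcp_rot']); m=camera_model('wrist'); snap('wrist','w6')
for l,z in [('handle',144),('coupling_mid',23)]:
    for r in place_of(l,'wrist')[:4]: print(l,np.round(r['location'],1),round(r['conf'],2),np.round(atz('wrist',r['location'],z,m),1))
E
```

```text
[464.11765202  65.11956888 227.21780747] [ 3.14140426e+00 -2.38075209e-03  1.51657483e-02]
handle [157.7  52.4] 0.64 [498.1 265.7 144. ]
coupling_mid [106.9 256.7] 0.6 [540.   67.3  23. ]
```

View pics/w6.png

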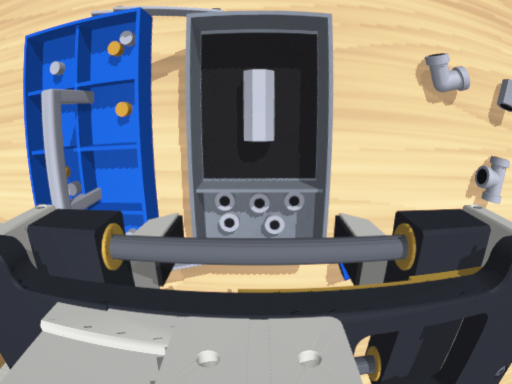

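Call:
send_rows --targets '[[[0, 0, 0, 7, -38, 0, -1], [0, 0, 0, 14, -78, 0, -1], [0, 0, 0, 21, -118, 0, -1], [0, 0, 0, 28, -158, 0, -1], [0, 0, 0, 36, -195, 0, -1]]]'

```text
time: 15.27
tool_pos: [499.6, 262.9, 223.3]
tcp_rot: [3.141, 0.001, 0.015]
contact_force: [1.0, -0.7, -0.1]
grip_width: 91.9
```

Call:
send_rows --targets '[[[0, 0, 0, 0, 0, 0, -1], [0, 0, 0, 0, 0, 0, -1], [0, 0, 0, 0, 0, 0, -1]]]'

```text
time: 15.52
tool_pos: [499.2, 260.3, 223.2]
tcp_rot: [3.14, 0.002, 0.015]
contact_force: [-0.4, -0.4, -0.3]
grip_width: 92.1
```

Call:
send_rows --targets '[[[0, 0, 0, -1, -4, 20, -1], [0, 0, 0, -1, -4, 50, -1], [0, 0, 0, -1, -4, 78, -1], [0, 0, 0, -1, -4, 93, -1], [0, 0, 0, -1, -4, 97.5, -1]]]'

```text
time: 15.93
tool_pos: [496.7, 262.3, 124.0]
tcp_rot: [3.139, 0.006, 0.013]
contact_force: [-0.2, 0.2, -1.2]
grip_width: 91.7
```

Call:
send_rows --targets '[[[0, 0, 0, 0, 0, 0, 0], [0, 0, 0, 0, 0, 0, 1], [0, 0, 0, 0, 0, 0, 1], [0, 0, 0, 0, 0, 0, 1], [0, 0, 0, 0, 0, 0, 1]]]'

```text
time: 16.35
tool_pos: [498.6, 264.6, 128.3]
tcp_rot: [-3.141, -0.002, 0.015]
contact_force: [-0.5, -0.1, 0.1]
grip_width: 63.1
```

Call:
send_rows --targets '[[[0, 0, 0, 0, 0, 0, 1], [0, 0, 0, 0, 0, 0, 1], [0, 0, 0, 0, 0, 0, 1], [0, 0, 0, 0, 0, 0, 1], [0, 0, 0, 0, 0, 0, 1]]]'

```text
time: 16.77
tool_pos: [498.0, 264.6, 127.2]
tcp_rot: [3.142, 0.0, 0.015]
contact_force: [-0.7, 0.7, 0.0]
grip_width: 29.6
```

Call:
send_rows --targets '[[[0, 0, 0, 0, 0, 0, 1], [0, 0, 0, 0, 0, 0, 1], [0, 0, 0, 0, 0, 0, 1], [0, 0, 0, 0, 0, 0, 1]]]'

```text
time: 17.1
tool_pos: [498.0, 264.3, 127.1]
tcp_rot: [3.141, 0.0, 0.015]
contact_force: [0.4, -2.0, 1.1]
grip_width: 16.0
```

Call:
send_rows --targets '[[[0, 0, 0, 0, 4.4, -8.5, 1], [0, 0, 0, 0, 9.6, -16.6, 1], [0, 0, 0, 0, 15.5, -24.3, 1], [0, 0, 0, 0, 21.9, -31.3, 1], [0, 0, 0, 0, 36.6, -43.6, 1]]]'

```text
time: 17.52
tool_pos: [498.5, 228.2, 170.6]
tcp_rot: [-3.141, 0.0, 0.016]
contact_force: [5.9, -1.7, -16.0]
grip_width: 15.6
```

Call:
send_rows --targets '[[[0, 0, 0, 0, 16.6, -9.6, 1], [0, 0, 0, 0, 34.6, -16.2, 1], [0, 0, 0, 0, 53.5, -19.5, 1], [0, 0, 0, 0, 72.7, -19.5, 1], [0, 0, 0, 0, 91.6, -16.2, 1]]]'

```text
time: 17.93
tool_pos: [500.0, 136.0, 187.2]
tcp_rot: [-3.14, -0.001, 0.015]
contact_force: [6.7, 8.9, -20.4]
grip_width: 15.9
```

Call:
send_rows --targets '[[[0, 0, 0, 0, 18, 6.6, 1], [0, 0, 0, 0, 34.6, 16.2, 1], [0, 0, 0, 0, 49.3, 28.5, 1], [0, 0, 0, 0, 55.8, 35.8, 1], [0, 0, 0, 0, 61.6, 43.2, 1]]]'

```text
time: 18.35
tool_pos: [501.2, 74.5, 144.0]
tcp_rot: [-3.14, -0.001, 0.014]
contact_force: [3.2, 6.9, -6.2]
grip_width: 15.8
```

Call:
send_rows --targets '[[[0, 0, 0, 0, 5, 8.3, 1], [0, 0, 0, 0, 9.6, 17, 1], [0, 0, 0, 0, 9.6, 18, 1], [0, 0, 0, 0, 9.6, 18, 1]]]'

```text
time: 18.68
tool_pos: [501.3, 64.9, 126.7]
tcp_rot: [-3.141, -0.001, 0.015]
contact_force: [0.2, 0.5, 0.1]
grip_width: 15.7
```

Closed, at the same y as initially. Release and retreat.

Call:
send_rows --targets '[[[0, 0, 0, 0, 0, 0, 0], [0, 0, 0, 0, 0, 0, -1], [0, 0, 0, 0, 0, 0, -1], [0, 0, 0, 0, 0, 0, -1], [0, 0, 0, 0, 0, 0, -1]]]'

```text
time: 19.1
tool_pos: [500.9, 65.0, 125.8]
tcp_rot: [3.141, 0.0, 0.015]
contact_force: [0.9, 0.3, -1.2]
grip_width: 44.6
```

Call:
send_rows --targets '[[[0, 0, 0, 0, 0, 0, -1], [0, 0, 0, 0, 0, 0, -1], [0, 0, 0, 0, 0, 0, -1], [0, 0, 0, 0, 0, 0, -1]]]'

```text
time: 19.43
tool_pos: [501.0, 65.1, 125.7]
tcp_rot: [3.141, 0.0, 0.015]
contact_force: [-0.1, -0.3, 0.3]
grip_width: 71.3
```

Call:
send_rows --targets '[[[0, 0, 0, 0, 0, -15, -1], [0, 0, 0, 0, 0, -45, -1], [0, 0, 0, 0, 0, -80, -1], [0, 0, 0, -20, 0, -105, -1], [0, 0, 0, -50, 0, -115, -1]]]'

```text
time: 19.85
tool_pos: [453.6, 64.2, 244.2]
tcp_rot: [3.141, -0.007, 0.015]
contact_force: [0.3, -0.5, 0.1]
grip_width: 91.8
```

Call:
send_rows --targets '[[[0, 0, 0, 0, 0, 0, -1], [0, 0, 0, 0, 0, 0, -1], [0, 0, 0, 0, 0, 0, -1]]]'

```text
time: 20.1
tool_pos: [451.3, 64.4, 240.7]
tcp_rot: [3.141, -0.0, 0.015]
contact_force: [-0.5, 0.4, 0.2]
grip_width: 91.5
```

```bash
python3 - <<'E'
from h import *
o=get_obs(); print(o['tool_pos'],o['contact_force']); m=camera_model('wrist'); snap('wrist','w7'); snap('scene','s7')
for l,z in [('handle',144)]:
    for r in place_of(l,'scene')[:4]: print(l,np.round(r['location'],1),round(r['conf'],2),np.round(atz('scene',r['location'],z),1))
E
```

```text
[451.30448005  64.36929992 240.67207336] [-0.46384375  0.35240105  0.17964822]
handle [223.2 305.5] 0.77 [497.6  63.8 144. ]
```

View pics/w7.png

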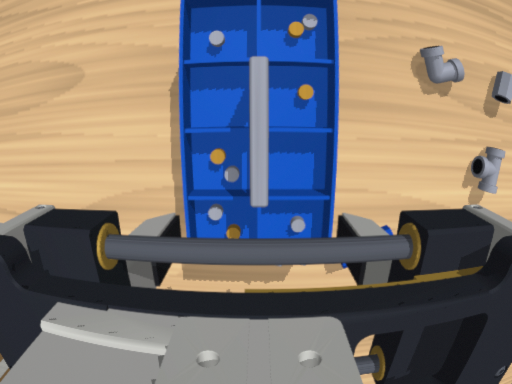

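View pics/s7.png

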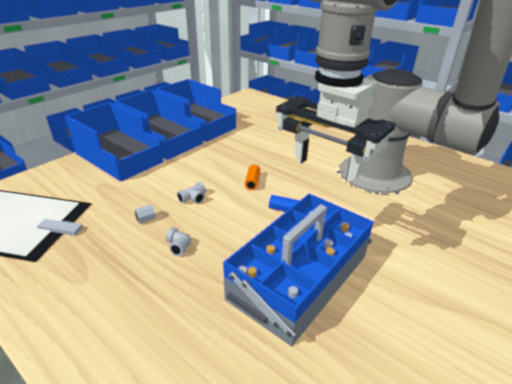

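The tray is fully closed: the handle shows at row 223, column 305 in the scene picture, the same as at the start. The gripper is clear of it.

```bash
python3 -c "
from plant import *
print(close_job())"
```

```text
the job is handed in; nothing more can be done
None
```

I did the whole job and handed it in at about 20 s of the 69 s allowed. I swung the tray open by its handle, laid the long grey coupling in the large bay, then swung the tray closed and let go.

- **Tray open:** at the open end the handle had moved 199 mm to the robot's left and was back at its closed height. That matches fully open.
- **Coupling placed:** seen from the wrist camera before closing, it lay flat at about (540, 67), within about 2 mm of the bay centre I worked out at (541, 65.5).
- **Tray closed:** at the end the scene picture showed the handle at the same pixel as at the start, within half a pixel.
- **Gripper:** it was open and clear of everything, with contact force about zero. The readings at the end of each move never showed more than about 22 N at the wrist.

No check failed. The networks also reported the blue and orange look-alikes as the long coupling; I ruled those out by colour in the pictures and left them alone.

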